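# Clear the peppers into the pan and line up the asparagus for trimming

### The arm

A 7-joint arm with a two-finger parallel gripper is mounted at the origin on the work surface. World frame = base frame: x ahead of the robot, y to its left, z up, the work surface at z = 0. Lengths are in m, angles in rad, forces in N, time in s.
With the tool pointing down it reaches from about 0.425 to 0.925 m from the base axis. Payload 6.8 kg.
Tool frame: the origin (TCP) lies at the very end of the fingers, on their centre line; the grasp point (between the pads) lies arm.hold_point_z behind it (arm.hold_point_z is the distance from the TCP to the grasp point, in m); z points along the fingers, y is the line along which they close (so a half turn about z gives the same grasp; the last joint's range is limited). The gripper opens to 88 mm and grips with 3 to 60 N. Pads are 20 mm wide; open, the fingers measure 115 mm over their backs; the gripper's body (75 mm by 178 mm) begins 61 mm behind the grasp point.
Start: joints at [1.071, 0.477, 0.022, 1.555, -0.011, 1.109, -0.083], TCP at [0.258, -0.624, 0.223] pointing down, gripper open.
Joint ranges: [-2.96, 2.96], [-0.34, 2.1], [-1.41, 1.46], [0.24, 2.44], [-1.37, 4.51], [0.17, 1.92], [-2.96, 2.96]. Speed limits (rad/s): [2.39, 2.39, 3.14, 3.14, 3.14, 3.14, 3.14].

### API

Orientations are given as a unit quaternion [w, x, y, z].
In Python, from cell import status, cams, arm gives the robot as it stands.
- The arm moves only by the tool step_arm, never from a script. Its argument "motion" is one flat list of numbers, 7 for each row, row after row: the shift along the world's x, y, z in m, then the turn, a rotation vector about the world's x, y, z in degrees, then the closure, from 0 (fully open) to 1 (shut). A call has exactly 10 rows; each row is the pose to reach, as a shift and turn from the pose commanded when the call began; what a row does not reach only later rows make up. A row lasts 1/12 s, in which the tool goes at most 41.7 mm and 7.16 degrees, less where a joint would pass 70% of its speed; a pose out of reach is approached as far as the arm can. A call with a gripper value outside its range is refused whole. The fingers move at their own pace and stop on an object; "newtons" is the grip in N (left out, the last holds). Time passes only in rows, so rows that repeat a pose let the fingers close, or fill a call up. It gives the time, the measured TCP pose, the force, the opening and the grip force at its end, in the units of the state.
- status.get_obs(): the state, without advancing time (a new reading comes with each control period).
- cams.grab_frame(name): name is "scene" or "top" or "wrist"; returns the picture (480x640x3 uint8, red, green, blue); there is no depth.
- cams.camera_info(name): a dict with "vfov" (degrees; the focal length in pixels is half the picture's height over the tangent of half this angle, whatever the lens; pixels are square), "cx", "cy" (the principal point, pixels), "world_to_cam" (4x4, takes a point from world to camera coordinates); the wrist camera has in their place "hand_eye" (4x4, takes a point from camera to tool coordinates, whose origin is the TCP and whose axes are the flange's). Camera axes: x right, y up, looking along -z (the intrinsics and any distortion apply to the point x, -y, -z); pixel columns grow to the right and rows downward; lengths in m; the calibration is good to about 2 mm. A picture is of the moment at which its call begins: read the wrist's pose just before it. camera_info takes no time and is no camera call.
- arm.job_done(): hands the job in; it is judged then, once.
The state is a dict: "time": time; "joint_positions": joint angles; "joint_vel": joint speeds; "joint_efforts": joint torques, N m; "tcp_pos": TCP position; "orientation": TCP orientation; "force": force on the tool from outside, world axes, zero at the start; "moment": the same for the moment, N m; "gripper_width": finger opening in m; "grasp_force": force on a finger pad.
Only numpy, scipy, OpenCV 4.12 (cv2) and the standard library are available. Lean on these libraries where they do the work, as an engineer would, in place of code of your own. Each camera call takes 0.05 s, during which the arm holds its last target. There are 200 camera calls.

### The job

First collect every cut pepper piece from the chopping board in the steel prep scoop, tip the scoop out over its open edge into the pan, and set the empty scoop back flat on the counter. Then take the bench scraper out of its rack and, keeping the fingers off the asparagus, push the spears lengthwise with its blade until all their cut ends stand in one straight line on the dark strip inlaid in the board, and hang the scraper back in its rack. Leave the garlic, the tin and the jar where they are.

Things in the scene. Friction and masses are not known exactly. Their poses are not given: they have to be found in the camera images.
- board_strip (a point): chopping board, fixed: bamboo, 280 (x) x 400 (y) x 20 mm thick, lying flat on the counter (its top 20 mm above it). This point is the middle of the dark walnut strip (12 mm wide, 354 mm long, flush with the board's top, running along y); it lies on the board's top, 45 mm toward -x from the board's middle. x points away from the robot along the spears, y along the strip, z up
- spear0_end (a point): green asparagus spear, 120 mm long, 15 mm thick, 15 mm high, 18 g, lying flat, does not roll; this point is the middle of its pale cut end, 7.5 mm above its underside. x points along the spear from the cut end to the dark bud. At the start the cut ends lie 10 to 60 mm short of the strip, on its -x side; 3 to 5 spears are present, side by side, about 25 mm apart
- spear1_end (a point): green asparagus spear, 120 mm long, 15 mm thick, 15 mm high, 18 g, lying flat, does not roll; this point is the middle of its pale cut end, 7.5 mm above its underside. x points along the spear from the cut end to the dark bud. At the start the cut ends lie 10 to 60 mm short of the strip, on its -x side; 3 to 5 spears are present, side by side, about 25 mm apart
- spear2_end (a point): green asparagus spear, 120 mm long, 15 mm thick, 15 mm high, 18 g, lying flat, does not roll; this point is the middle of its pale cut end, 7.5 mm above its underside. x points along the spear from the cut end to the dark bud. At the start the cut ends lie 10 to 60 mm short of the strip, on its -x side; 3 to 5 spears are present, side by side, about 25 mm apart
- spear3_end (a point): green asparagus spear, 120 mm long, 15 mm thick, 15 mm high, 18 g, lying flat, does not roll; this point is the middle of its pale cut end, 7.5 mm above its underside. x points along the spear from the cut end to the dark bud. At the start the cut ends lie 10 to 60 mm short of the strip, on its -x side; 3 to 5 spears are present, side by side, about 25 mm apart
- spear4_end (a point): green asparagus spear, 120 mm long, 15 mm thick, 15 mm high, 18 g, lying flat, does not roll; this point is the middle of its pale cut end, 7.5 mm above its underside. x points along the spear from the cut end to the dark bud. At the start the cut ends lie 10 to 60 mm short of the strip, on its -x side; 3 to 5 spears are present, side by side, about 25 mm apart
- pepper0_mid (a point): cut piece of bell pepper (red, orange or yellow), 34 (x) x 24 (y) x 14 (z) mm, 14 g, moist: it slides on the scoop's steel once the scoop is tilted by some 15 to 22 degrees; this point is its centre. 2 to 4 pieces are present, lying on the board to the left of the asparagus
- pepper1_mid (a point): cut piece of bell pepper (red, orange or yellow), 34 (x) x 24 (y) x 14 (z) mm, 14 g, moist: it slides on the scoop's steel once the scoop is tilted by some 15 to 22 degrees; this point is its centre. 2 to 4 pieces are present, lying on the board to the left of the asparagus
- pepper2_mid (a point): cut piece of bell pepper (red, orange or yellow), 34 (x) x 24 (y) x 14 (z) mm, 14 g, moist: it slides on the scoop's steel once the scoop is tilted by some 15 to 22 degrees; this point is its centre. 2 to 4 pieces are present, lying on the board to the left of the asparagus
- pepper3_mid (a point): cut piece of bell pepper (red, orange or yellow), 34 (x) x 24 (y) x 14 (z) mm, 14 g, moist: it slides on the scoop's steel once the scoop is tilted by some 15 to 22 degrees; this point is its centre. 2 to 4 pieces are present, lying on the board to the left of the asparagus
- scoop_grip (a point): prep scoop, loose, 0.18 to 0.28 kg: a stainless flat pan 136 (x) x 146 (y) mm, floor 3 mm thick, lips 30 mm high on the two sides and 48 mm at the back (-x), open edge at +x. This point is the centre of the black grip along the top of the back lip: 18 (x) x 100 (y) x 34 (z) mm, 63 mm above the scoop's underside, top at 80 mm. x points to the open edge, z up from the floor
- scoop_mid (a point): scoop: middle of the floor's upper side, 66.5 mm in front (+x) of the grip and 60 mm below its centre; axes as for the grip
- scoop_lip (a point): scoop: middle of the open edge, upper side of the floor, 68 mm in front (+x) of scoop_mid; axes as for the grip
- pan_in (a point): round dark steel pan, fixed, on a cork trivet: inner radius about 95 mm at the floor and 100 mm at the rim; this point is the centre of its inner floor, 10 mm above the counter; the rim is 66 mm above the counter. Its long handle (radius 10 mm, 50 to 80 mm above the counter, ending 270 mm from the middle) points along this point's +y, to the left, away from the scoop
- scraper_grip (a point): bench scraper, loose, 0.14 to 0.21 kg: a straight steel blade 3 (x) x 160 (y) mm, 75 mm of it below a dark wooden grip 24 (x) x 150 (y) x 36 (z) mm; this point is the grip's centre, 93 mm above the blade's lower edge. x is square to the blade, z up. At the start it hangs in the rack
- scraper_edge (a point): scraper: middle of the blade's straight lower edge; axes as for the grip
- rack_slot (a point): slotted wooden rack, fixed: block 44 (x) x 200 (y) x 100 (z) mm; this point is the middle of its slot's mouth, at its top, 100 mm above the counter. The slot is 14 mm (x) by 176 mm (y), 92 mm deep; the blade hangs in it and the wooden grip rests on the rack's top, the grip's centre then 18 mm above this point
- garlic0_mid (a point): peeled garlic clove, 32 x 19 x 17 mm, on the board to the right of the asparagus; its centre; to be left alone
- garlic1_mid (a point): peeled garlic clove, 32 x 19 x 17 mm, on the board to the right of the asparagus; its centre; to be left alone
- tin: tin with a yellow label, radius 37 mm, 108 mm high, standing to the right; centre of its underside; to be left alone
- jar: sauce jar, radius 42 mm, 150 mm high, standing to the right; centre of its underside; to be left alone

How it is judged:
On the way, in this order (a step that is already met when the one before it is completed fails the run):
1. all the pepper pieces are together in the scoop (x of pepper0_mid in the frame of scoop_mid between -0.068 and 0.07 m and y of pepper0_mid in the frame of scoop_mid between -0.072 and 0.072 m and z of pepper0_mid in the frame of scoop_mid between -0.005 and 0.045 m and x of pepper1_mid in the frame of scoop_mid between -0.068 and 0.07 m and y of pepper1_mid in the frame of scoop_mid between -0.072 and 0.072 m and z of pepper1_mid in the frame of scoop_mid between -0.005 and 0.045 m and x of pepper2_mid in the frame of scoop_mid between -0.068 and 0.07 m and y of pepper2_mid in the frame of scoop_mid between -0.072 and 0.072 m and z of pepper2_mid in the frame of scoop_mid between -0.005 and 0.045 m and x of pepper3_mid in the frame of scoop_mid between -0.068 and 0.07 m and y of pepper3_mid in the frame of scoop_mid between -0.072 and 0.072 m and z of pepper3_mid in the frame of scoop_mid between -0.005 and 0.045 m), for 0.3 s.
2. the scoop is tipped with its open edge over the pan (angle between scoop_lip's own z axis and vertical above 0.25 rad and horizontal distance between scoop_lip and pan_in below 0.12 m and height (world z) of scoop_lip above 0.03 m).
3. all the pepper pieces lie in the pan (horizontal distance between each of pepper0_mid, pepper1_mid, pepper2_mid, pepper3_mid and pan_in below 0.1 m and z of each of pepper0_mid, pepper1_mid, pepper2_mid, pepper3_mid in the frame of pan_in below 0.05 m), for 0.2 s.
4. the scraper pushes on the asparagus ((contact force between scraper and spear0 above 0.05 N or contact force between scraper and spear1 above 0.05 N or contact force between scraper and spear2 above 0.05 N or contact force between scraper and spear3 above 0.05 N or contact force between scraper and spear4 above 0.05 N)).
5. all the cut ends are in line on the dark strip (x of spear0_end in the frame of board_strip between -0.007 and 0.007 m and angle between the x axis of each of spear0_end, spear1_end, spear2_end, spear3_end, spear4_end and the x axis of board_strip, either way round below 0.3 rad and z of spear0_end in the frame of board_strip between 0 and 0.014 m and y of spear0_end in the frame of board_strip between -0.17 and 0.17 m and x of spear1_end in the frame of board_strip between -0.007 and 0.007 m and z of spear1_end in the frame of board_strip between 0 and 0.014 m and y of spear1_end in the frame of board_strip between -0.17 and 0.17 m and x of spear2_end in the frame of board_strip between -0.007 and 0.007 m and z of spear2_end in the frame of board_strip between 0 and 0.014 m and y of spear2_end in the frame of board_strip between -0.17 and 0.17 m and x of spear3_end in the frame of board_strip between -0.007 and 0.007 m and z of spear3_end in the frame of board_strip between 0 and 0.014 m and y of spear3_end in the frame of board_strip between -0.17 and 0.17 m and x of spear4_end in the frame of board_strip between -0.007 and 0.007 m and z of spear4_end in the frame of board_strip between 0 and 0.014 m and y of spear4_end in the frame of board_strip between -0.17 and 0.17 m), for 0.2 s.
At the end, for the whole second after the job is handed in: every pepper piece lies in the pan; every spear lies on the board along the board's short direction (within 0.3 rad) with the middle of its cut end within 7 mm of the strip's middle line; the scraper hangs upright in the rack, its grip seated on the rack's top; the scoop stands flat on the counter (all of step 3 and all of step 5 and x of scraper_grip in the frame of rack_slot between -0.012 and 0.012 m and y of scraper_grip in the frame of rack_slot between -0.02 and 0.02 m and z of scraper_grip in the frame of rack_slot below 0.024 m and angle between scraper_grip's own z axis and vertical below 0.15 rad and height (world z) of scoop_mid below 0.008 m and angle between scoop_mid's own z axis and vertical below 0.08 rad and height (world z) of scoop_grip above 0.05 m); the robot touches nothing.
It fails at once if the fingers touch the asparagus (contact force between the fingers and spear0 above 0.5 N or contact force between the fingers and spear1 above 0.5 N or contact force between the fingers and spear2 above 0.5 N or contact force between the fingers and spear3 above 0.5 N or contact force between the fingers and spear4 above 0.5 N).
It fails at once if the garlic is moved more than 3 cm (distance of any of garlic0_mid, garlic1_mid from where it was at the start of the episode above 0.03 m).
It fails at once if the tin or the jar is moved more than 3 cm or tipped (distance of any of tin, jar from where it was at the start of the episode above 0.03 m or angle between any of tin, jar's own z axis and vertical above 0.3 rad).
Of spear0, spear1, spear2, spear3, spear4 only 3 to 5 are there at a start; the rules pass over those that are not, and their reading is None.
Of pepper0, pepper1, pepper2, pepper3 only 2 to 4 are there at a start; the rules pass over those that are not, and their reading is None.
At some moment in a run one of pepper0, pepper1, pepper2, pepper3, spear0, spear1, spear2, spear3, spear4 may be knocked a few centimetres aside while the robot is not near it.
It also fails if it takes over 210 s, if anything falls off the work surface, if the arm or the gripper's body presses on something with over 40 N, if the wrist force passes 120 N, or if a joint passes its speed limit or range.

## Working session

There is one attempt and no reset: what is moved stays moved. The work goes in short steps, Python scripts to look and compute and a tool call to move; the robot and the scene stay as the last step left them, time stands still between calls to the robot, and variables do not carry over. Pictures are saved under pics/ and viewed, at most 14 in all, crops included, and the job is handed in when it is done.

Besides the shell and the picture viewer there is one more tool, called after ">>>" as name(argument=value, ...) on one line, values as JSON. step_arm: Moves the arm, as the interface text tells. Its arguments: {"type":"object","properties":{"motion":{"type":"array","items":{"type":"number"}},"newtons":{"type":"number"}},"required":["motion"]}

```bash
mkdir -p pics; ls; cat > h.py <<'E'
from cell import status, cams, arm
import numpy as np, cv2
def grab(name, fn=None):
    im=cams.grab_frame(name)
    if fn: cv2.imwrite('pics/'+fn, im[:,:,::-1])
    return im
E
python3 - <<'E'
from h import *
o=status.get_obs()
print({k:np.round(v,3).tolist() for k,v in o.items()}, arm.hold_point_z)
for n in ["scene","top","wrist"]:
    print(n, cams.camera_info(n))
grab("top","top0.png"); grab("scene","scene0.png")
E
```

```text
pics
{'time': 0.0, 'joint_positions': [1.071, 0.478, 0.022, 1.556, -0.011, 1.109, -0.083], 'joint_vel': [0.001, -0.0, 0.001, -0.0, 0.0, 0.001, 0.001], 'joint_efforts': [0.0, -58.285, 1.535, -27.261, -0.054, 0.017, 0.0], 'tcp_pos': [0.258, -0.623, 0.222], 'orientation': [-0.001, 0.981, 0.195, -0.0], 'force': [0.187, -0.651, -0.7], 'moment': [-0.015, 0.012, -0.031], 'grasp_force': 0.0, 'gripper_width': 0.088} 0.0187
scene {'vfov': 45.36782394713417, 'cx': 319.56355010213866, 'cy': 235.74733127304376, 'world_to_cam': array([[-8.51236448e-01,  5.24782006e-01, -5.96293219e-04,
         4.68693692e-01],
       [-3.29072007e-01, -5.32894094e-01,  7.79573921e-01,
         8.04623811e-02],
       [ 4.08788605e-01,  6.63797959e-01,  6.26309944e-01,
        -1.59496789e+00],
       [ 0.00000000e+00,  0.00000000e+00,  0.00000000e+00,
         1.00000000e+00]])}
top {'vfov': 50.80413774867401, 'cx': 316.3266991392539, 'cy': 236.00555010319187, 'world_to_cam': array([[ 0.06324375, -0.99799747, -0.00113479, -0.08594894],
       [ 0.97245487,  0.06136941,  0.22486733, -0.54886877],
       [-0.22434739, -0.01532499,  0.97438873, -1.11789333],
       [ 0.        ,  0.        ,  0.        ,  1.        ]])}
wrist {'vfov': 60.702246674578504, 'cx': 314.96267731743444, 'cy': 237.8349478923607, 'hand_eye': array([[ 7.04726090e-04,  9.64925454e-01,  2.62523088e-01,
         7.13487711e-02],
       [ 9.99999577e-01, -5.24710291e-04, -7.55817236e-04,
        -1.03718211e-03],
       [-5.91558723e-04,  2.62523510e-01, -9.64925415e-01,
        -1.62332038e-01],
       [ 0.00000000e+00,  0.00000000e+00,  0.00000000e+00,
         1.00000000e+00]])}
```

View pics/top0.png

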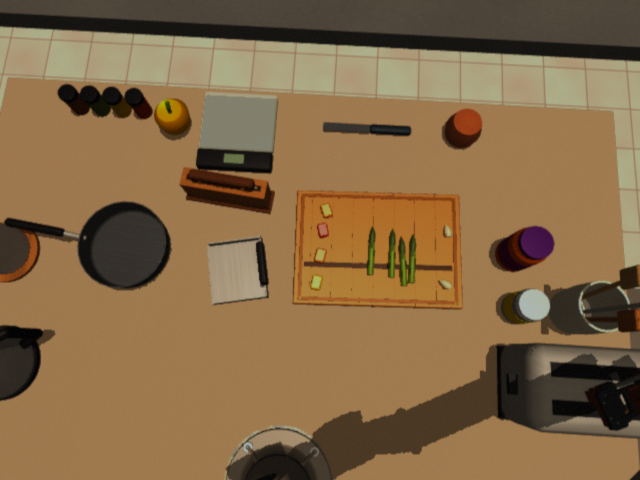

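View pics/scene0.png

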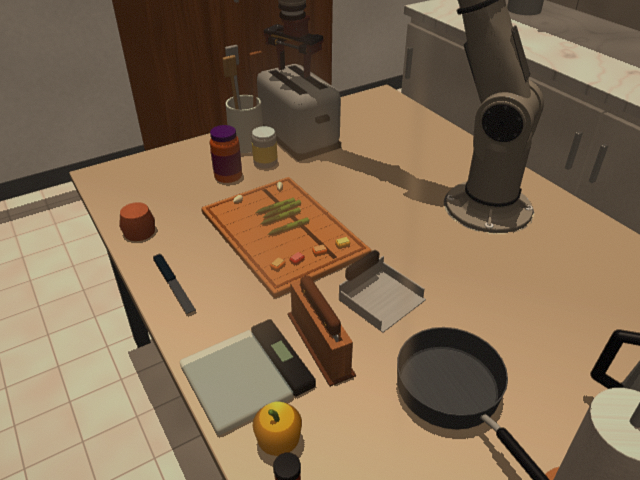

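Top view: board ~(295–461, 191–307), four peppers at (326,211), (322,230), (320,256), (316,283), four spears at columns 372–412, scoop at (238,270) opening left toward the pan (124,245), rack (227,190). Enlarging for measurement.

```bash
cat >> h.py <<'E'
def p2w(name,px,z=0.0):
    i=cams.camera_info(name); f=240/np.tan(np.radians(i['vfov'])/2); T=np.array(i['world_to_cam'])
    return ray(np.array(px,float),i,f,np.linalg.inv(T),z)
def ray(px,i,f,C,z):
    px=np.atleast_2d(px)
    d=np.c_[(px[:,0]-i['cx'])/f,-(px[:,1]-i['cy'])/f,-np.ones(len(px))]@C[:3,:3].T
    o=C[:3,3]; s=(np.asarray(z)-o[2])/d[:,2]
    return o+d*s[:,None]
def wrist_cam(o):
    from scipy.spatial.transform import Rotation as R
    i=cams.camera_info('wrist'); q=o['orientation']
    T=np.eye(4); T[:3,:3]=R.from_quat([q[1],q[2],q[3],q[0]]).as_matrix(); T[:3,3]=o['tcp_pos']
    return i,240/np.tan(np.radians(i['vfov'])/2),T@np.array(i['hand_eye'])
def w2p(name,P):
    i=cams.camera_info(name); f=240/np.tan(np.radians(i['vfov'])/2); T=np.array(i['world_to_cam'])
    c=np.atleast_2d(P)@T[:3,:3].T+T[:3,3]
    return np.c_[i['cx']-f*c[:,0]/c[:,2], i['cy']+f*c[:,1]/c[:,2]]
E
python3 - <<'E'
from h import *
im=cv2.imread('pics/top0.png')
a=im[160:310,170:330]; a=cv2.convertScaleAbs(cv2.resize(a,None,fx=5,fy=5,interpolation=3)[:, :800][:600],alpha=1.3)
b=cv2.resize(im[180:315,290:470],None,fx=4.4,fy=4.4,interpolation=3)
a=cv2.resize(im[160:310,170:350],None,fx=4,fy=4,interpolation=3)
cv2.imwrite('pics/a.png',a); cv2.imwrite('pics/b.png',b)
E
```

```text
(no output)
```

View pics/a.png

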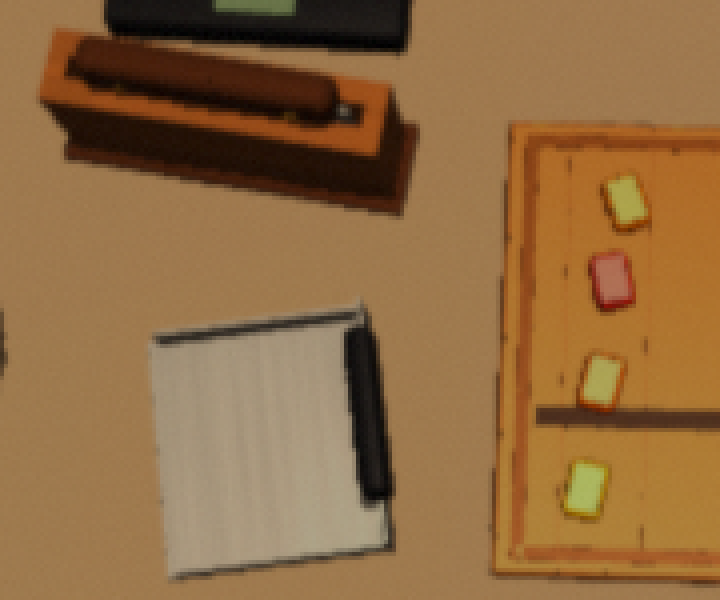

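View pics/b.png

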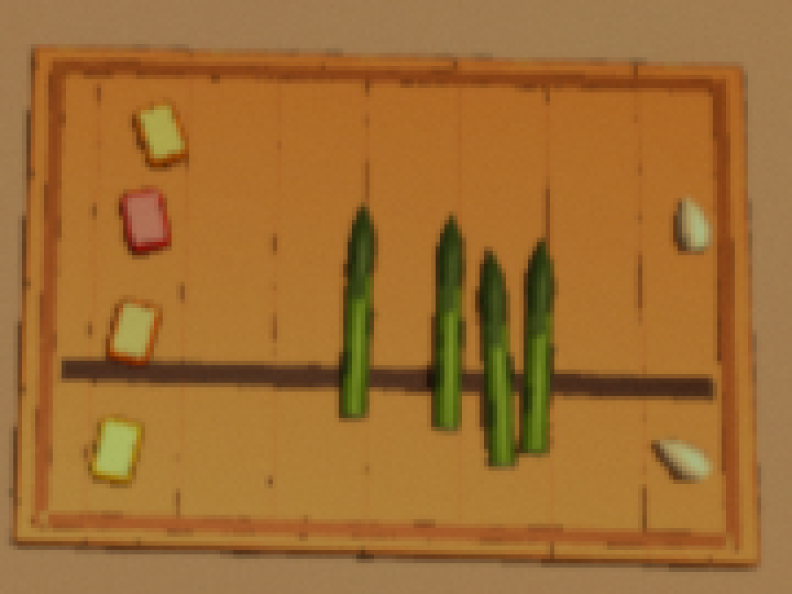

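Crops: pepper top faces in b at (161,133), (146,217), (134,330), (117,447); strip from (62,370) to (713,388); scoop grip in a around (367,413), rack top corners (58,28),(398,85),(380,155),(40,100).

```bash
python3 - <<'E'
from h import *
A=lambda u:np.array([170,160])+np.array(u)/4
B=lambda u:np.array([290,180])+np.array(u)/4.4
np.set_printoptions(precision=4,suppress=True)
print('pep',p2w('top',B([(161,133),(146,217),(134,330),(117,447)]),.034))
bc=p2w('top',B([(32,46),(746,67),(758,566),(12,543)]),.02); print('board',bc,bc.mean(0),[np.linalg.norm(bc[i]-bc[i-1]) for i in range(4)])
s=p2w('top',B([(62,370),(713,388)]),.02); print('strip',s,s.mean(0),np.linalg.norm(s[0]-s[1]))
r=p2w('top',A([(58,28),(398,85),(380,155),(40,100)]),.1); print('rack',r,r.mean(0),[np.linalg.norm(r[i]-r[i-1]) for i in range(4)])
print('spear ends',p2w('top',B([(352,417),(445,429),(502,465),(536,453)]),.0275))
print('floor edge', p2w('top',A([(170,577),(394,549)]),.003), 'grip', p2w('top',A([(346,328),(366,326),(387,498),(364,500)]),.08))
print('pan rim',p2w('top',[(79,247),(169,245),(124,203),(124,288)],.066))
# fit scoop: vertices
g=p2w('top',A([(366,413)]),.08)[0]
def scoop(gx,gy,yaw):
    P=np.array([[-9,-50,80],[-9,50,80],[9,50,80],[9,-50,80],[134.5,-73,0],[134.5,73,0],[134.5,-73,30],[134.5,73,30],[0,-73,48],[0,73,48],[0,-73,0],[0,73,0]])/1e3
    c,s_=np.cos(yaw),np.sin(yaw); return P@np.array([[c,s_,0],[-s_,c,0],[0,0,1]])+[gx,gy,0]
for yaw in (85,88,91,94,97):
    print(yaw,((w2p('top',scoop(g[0],g[1],np.radians(yaw)))-[170,160])*4).round(0).tolist())
print(g)
E
```

```text
pep [[ 0.6253 -0.0714  0.034 ]
 [ 0.5772 -0.0661  0.034 ]
 [ 0.5142 -0.0634  0.034 ]
 [ 0.4503 -0.0582  0.034 ]]
board [[ 0.6754  0.0039  0.02  ]
 [ 0.6883 -0.3965  0.02  ]
 [ 0.4102 -0.4028  0.02  ]
 [ 0.3973 -0.0054  0.02  ]] [ 0.5428 -0.2002  0.02  ] [np.float64(0.27827663926269136), np.float64(0.4006239664226659), np.float64(0.2781316629360021), np.float64(0.3976251252660255)]
strip [[ 0.4923 -0.0256  0.02  ]
 [ 0.5047 -0.3786  0.02  ]] [ 0.4985 -0.2021  0.02  ] 0.3532167087586575
rack [[0.6901 0.2657 0.1   ]
 [0.6677 0.0648 0.1   ]
 [0.6248 0.0716 0.1   ]
 [0.6456 0.2708 0.1   ]] [0.6571 0.1682 0.1   ] [np.float64(0.04482122814097244), np.float64(0.20216913320686497), np.float64(0.043383734567773745), np.float64(0.20025166138990935)]
spear ends [[ 0.4754 -0.1832  0.0275]
 [ 0.472  -0.2332  0.0275]
 [ 0.4545 -0.2642  0.0275]
 [ 0.4621 -0.2822  0.0275]]
floor edge [[0.3848 0.1861 0.003 ]
 [0.4098 0.0544 0.003 ]] grip [[0.5264 0.0847 0.08  ]
 [0.5283 0.0733 0.08  ]
 [0.4304 0.0528 0.08  ]
 [0.4284 0.0657 0.08  ]]
pan rim [[0.4916 0.4962 0.066 ]
 [0.5095 0.2885 0.066 ]
 [0.6037 0.40
[... 338 characters left out ...]
, 287.0], [132.0, 528.0], [387.0, 301.0], [356.0, 547.0], [394.0, 319.0], [365.0, 556.0]]
91 [[388.0, 328.0], [376.0, 501.0], [344.0, 500.0], [356.0, 326.0], [170.0, 309.0], [148.0, 546.0], [160.0, 298.0], [137.0, 540.0], [380.0, 301.0], [363.0, 548.0], [388.0, 318.0], [372.0, 556.0]]
94 [[383.0, 327.0], [380.0, 501.0], [348.0, 501.0], [352.0, 327.0], [163.0, 320.0], [153.0, 558.0], [153.0, 309.0], [143.0, 553.0], [374.0, 301.0], [370.0, 548.0], [382.0, 318.0], [378.0, 556.0]]
97 [[379.0, 326.0], [385.0, 500.0], [353.0, 501.0], [347.0, 328.0], [157.0, 331.0], [160.0, 569.0], [146.0, 321.0], [149.0, 564.0], [368.0, 301.0], [376.0, 548.0], [376.0, 318.0], [384.0, 556.0]]
[0.4779 0.0689 0.08  ]
```

>>> step_arm(motion=[0.022,0.033,0,0,0,-1,0,0.044,0.066,0,0,0,-2,0,0.066,0.1,0,0,0,-3,0,0.088,0.133,0,0,0,-4,0,0.11,0.166,0,0,0,-5,0,0.132,0.199,0,0,0,-6,0,0.154,0.232,0,0,0,-7,0,0.176,0.266,0,0,0,-8,0,0.198,0.299,0,0,0,-9,0,0.22,0.332,0,0,0,-10,0], newtons=15)

```text
time: 0.93
tcp_pos: [0.4782, -0.29, 0.2225]
orientation: [-0.0, 0.994, 0.108, -0.0]
force: [1.2, 0.0, -0.4]
gripper_width: 0.0878
grasp_force: 0.0
```

>>> step_arm(motion=[0.021,0.031,-0.017,0,0,0,0,0.042,0.063,-0.034,0,0,0,0,0.063,0.095,-0.051,0,0,0,0,0.084,0.126,-0.068,0,0,0,0,0.105,0.158,-0.085,0,0,0,0,0.126,0.189,-0.102,0,0,0,0,0.147,0.221,-0.12,0,0,0,0,0.147,0.221,-0.15,0,0,0,0,0.147,0.221,-0.18,0,0,0,0,0.147,0.221,-0.199,0,0,0,0])

```text
time: 1.77
tcp_pos: [0.6232, -0.0696, 0.0204]
orientation: [-0.0, 0.994, 0.109, -0.002]
force: [-1.8, 0.2, 12.9]
gripper_width: 0.0876
grasp_force: 9.1
```

>>> step_arm(motion=[0,0,0,0,0,0,1,0,0,0,0,0,0,1,0,0,0,0,0,0,1,0,0,0,0,0,0,1,0,0,0,0,0,0,1,0,0,0,0,0,0,1,0,0,0.02,0,0,0,1,0,0,0.05,0,0,0,1,0,0,0.08,0,0,0,1,0,0,0.11,0,0,0,1])

```text
time: 2.6
tcp_pos: [0.6243, -0.0709, 0.1349]
orientation: [-0.0, 0.994, 0.108, -0.0]
force: [0.8, 0.0, -0.5]
gripper_width: 0.0242
grasp_force: 0.0
```

```bash
python3 - <<'E'
from h import *
im=grab("wrist","w0.png"); o=status.get_obs(); print(o['gripper_width'],o['grasp_force'],o['time'])
E
```

```text
0.020690079996823738 0.0 2.65
```

View pics/w0.png

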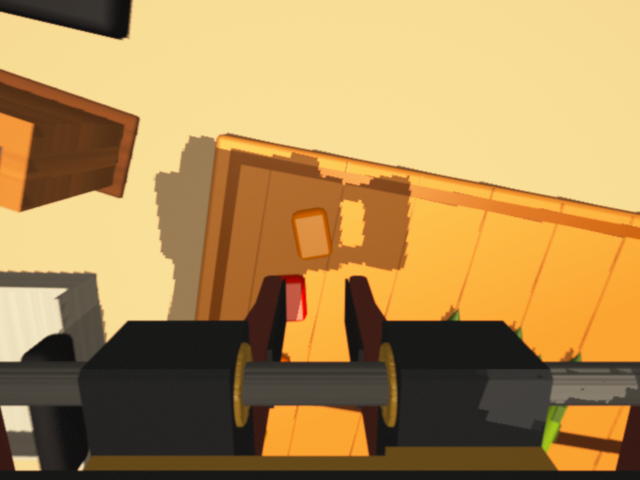

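>>> step_arm(motion=[0,0,-0.02,0,0,0,0.45,0,0,-0.04,0,0,0,0.45,0,0,-0.05,0,0,0,0.45,0,0,-0.06,0,0,0,0.45,0,0,-0.06,0,0,0,0.45,0,0,-0.08,0,0,0,0.45,0,0,-0.1,0,0,0,0.45,0,0,-0.107,0,0,0,0.45,0,0,-0.107,0,0,0,1,0,0,-0.107,0,0,0,1])

```text
time: 3.48
tcp_pos: [0.6251, -0.0709, 0.0271]
orientation: [0.0, 0.994, 0.108, 0.0]
force: [-0.0, 0.1, 0.4]
gripper_width: 0.0379
grasp_force: 0.0
```

>>> step_arm(motion=[0,0,0,0,0,0,1,0,0,0,0,0,0,1,0,0,0,0,0,0,1,0,0,0,0,0,0,1,0,0,0.02,0,0,0,1,0,0,0.05,0,0,0,1,0,0,0.08,0,0,0,1,0,0,0.11,0,0,0,1,-0.02,0.03,0.11,0,0,0,1,-0.04,0.06,0.11,0,0,0,1])

```text
time: 4.32
tcp_pos: [0.5866, -0.0123, 0.1392]
orientation: [0.001, 0.994, 0.106, 0.003]
force: [-0.3, 1.2, -0.4]
gripper_width: 0.0237
grasp_force: 15.0
```

>>> step_arm(motion=[-0.018,0.028,0,0,0,0,1,-0.036,0.055,0,0,0,0,1,-0.054,0.082,0,0,0,0,1,-0.072,0.11,0,0,0,0,1,-0.09,0.137,0,0,0,0,1,-0.09,0.137,-0.04,0,0,0,1,-0.09,0.137,-0.08,0,0,0,1,-0.09,0.137,-0.105,0,0,0,1,-0.09,0.137,-0.105,0,0,0,0.45,-0.09,0.137,-0.105,0,0,0,0.45])

```text
time: 5.15
tcp_pos: [0.494, 0.1259, 0.0313]
orientation: [0.0, 0.994, 0.108, -0.001]
force: [-0.1, 0.3, 0.9]
gripper_width: 0.0338
grasp_force: 0.0
```

>>> step_arm(motion=[0,0,0,0,0,0,0.45,0,0,0,0,0,0,0.45,0,0,0.035,0,0,0,0.45,0,0,0.07,0,0,0,0.45,0,0,0.105,0,0,0,0.45,0.016,-0.037,0.105,0,0,-1,0.45,0.032,-0.075,0.105,0,0,-2,0.45,0.048,-0.112,0.105,0,0,-3,0.45,0.064,-0.15,0.105,0,0,-4,0.45,0.08,-0.187,0.105,0,0,-4,0.45])

```text
time: 5.98
tcp_pos: [0.5761, -0.0631, 0.1392]
orientation: [0.0, 0.997, 0.073, 0.002]
force: [0.8, 0.5, 0.5]
gripper_width: 0.0486
grasp_force: 0.0
```

>>> step_arm(motion=[0.002,-0.005,0,0,0,0,0.45,0.002,-0.005,-0.04,0,0,0,0.45,0.002,-0.005,-0.08,0,0,0,0.45,0.002,-0.005,-0.11,0,0,0,0.45,0.002,-0.005,-0.11,0,0,0,1,0.002,-0.005,-0.11,0,0,0,1,0.002,-0.005,-0.11,0,0,0,1,0.002,-0.005,-0.11,0,0,0,1,0.002,-0.005,-0.11,0,0,0,1,0.002,-0.005,-0.08,0,0,0,1])

```text
time: 6.82
tcp_pos: [0.5744, -0.0657, 0.0546]
orientation: [-0.0, 0.997, 0.074, -0.003]
force: [-0.6, -0.1, -0.5]
gripper_width: 0.0239
grasp_force: 15.0
```

>>> step_arm(motion=[0,0,0.04,0,0,0,1,0,0,0.08,0,0,0,1,-0.023,0.03,0.08,0,0,1,1,-0.046,0.06,0.08,0,0,2,1,-0.069,0.09,0.08,0,0,3,1,-0.092,0.12,0.08,0,0,4,1,-0.115,0.15,0.08,0,0,4,1,-0.137,0.181,0.08,0,0,4,1,-0.137,0.181,0.045,0,0,4,1,-0.137,0.181,0.01,0,0,4,1])

```text
time: 7.65
tcp_pos: [0.4416, 0.1184, 0.0693]
orientation: [-0.001, 0.994, 0.111, 0.004]
force: [0.5, -0.8, -0.7]
gripper_width: 0.0235
grasp_force: 15.0
```

>>> step_arm(motion=[0,0,-0.034,0,0,0,1,0,0,-0.034,0,0,0,0.45,0,0,-0.034,0,0,0,0.45,0,0,-0.034,0,0,0,0.45,0,0,-0.034,0,0,0,0.45,0,0,0,0,0,0,0.45,0,0,0.035,0,0,0,0.45,0,0,0.07,0,0,0,0.45,0.015,-0.036,0.07,0,0,-4.5,0.45,0.03,-0.072,0.07,0,0,-9,0.45])

```text
time: 8.48
tcp_pos: [0.4727, 0.0445, 0.1417]
orientation: [-0.001, 1.0, 0.031, 0.005]
force: [1.8, -0.2, -1.1]
gripper_width: 0.0481
grasp_force: 0.0
```

>>> step_arm(motion=[0.015,-0.036,0,0,0,-4.5,0.45,0.03,-0.072,0,0,0,-9,0.45,0.044,-0.106,0,0,0,-13,0.45,0.044,-0.106,-0.04,0,0,-13,0.45,0.044,-0.106,-0.08,0,0,-13,0.45,0.044,-0.106,-0.109,0,0,-13,0.45,0.044,-0.106,-0.109,0,0,-13,1,0.044,-0.106,-0.109,0,0,-13,1,0.044,-0.106,-0.109,0,0,-13,1,0.044,-0.106,-0.109,0,0,-13,1])

```text
time: 9.32
tcp_pos: [0.5159, -0.0628, 0.0304]
orientation: [-0.0, 0.997, -0.083, 0.002]
force: [0.4, 0.1, 0.0]
gripper_width: 0.025
grasp_force: 0.0
```

>>> step_arm(motion=[0,0,0,0,0,0,1,0,0,0.037,0,0,0,1,0,0,0.074,0,0,0,1,0,0,0.11,0,0,3,1,-0.004,0.036,0.11,0,0,6,1,-0.008,0.073,0.11,0,0,9,1,-0.012,0.109,0.11,0,0,12,1,-0.017,0.145,0.11,0,0,15,1,-0.021,0.182,0.11,0,0,18,1,-0.025,0.218,0.11,0,0,21,1])

```text
time: 10.15
tcp_pos: [0.4888, 0.1571, 0.1395]
orientation: [-0.0, 0.995, 0.101, 0.001]
force: [-0.3, 0.7, -0.6]
gripper_width: 0.0239
grasp_force: 15.0
```

>>> step_arm(motion=[0,0,-0.035,0,0,0,1,0,0,-0.07,0,0,0,1,0,0,-0.105,0,0,0,1,0,0,-0.105,0,0,0,0.45,0,0,-0.105,0,0,0,0.45,0,0,-0.105,0,0,0,0.45,0,0,-0.105,0,0,0,0.45,0,0,-0.07,0,0,0,0.45,0,0,-0.035,0,0,0,0.45,0,0,0,0,0,0,0.45])

```text
time: 10.98
tcp_pos: [0.4891, 0.1552, 0.1409]
orientation: [-0.0, 0.995, 0.1, 0.001]
force: [0.6, 0.3, 0.0]
gripper_width: 0.0479
grasp_force: 0.0
```

>>> step_arm(motion=[-0.006,-0.035,0,0,0,-4,0.45,-0.013,-0.071,0,0,0,-8,0.45,-0.019,-0.106,0,0,0,-12,0.45,-0.026,-0.142,0,0,0,-16,0.45,-0.032,-0.177,0,0,0,-19,0.45,-0.039,-0.213,0,0,0,-19,0.45,-0.039,-0.213,-0.04,0,0,-19,0.45,-0.039,-0.213,-0.08,0,0,-19,0.45,-0.039,-0.213,-0.11,0,0,-19,0.45,-0.039,-0.213,-0.11,0,0,-19,1])

```text
time: 11.82
tcp_pos: [0.4474, -0.0581, 0.0253]
orientation: [-0.0, 0.998, -0.066, -0.003]
force: [-1.2, 0.2, 0.7]
gripper_width: 0.0447
grasp_force: 0.0
```

>>> step_arm(motion=[0,0,0,0,0,0,1,0,0,0,0,0,0,1,0,0,0,0,0,0,1,0,0,0,0,0,0,1,0,0,0.037,0,0,0,1,0,0,0.074,0,0,0,1,0,0,0.11,0,0,0,1,0,0.03,0.11,0,0,4,1,-0.004,0.06,0.11,0,0,9,1,-0.006,0.09,0.11,0,0,13,1])

```text
time: 12.65
tcp_pos: [0.4446, 0.033, 0.1401]
orientation: [0.0, 0.999, 0.049, 0.002]
force: [-0.3, -0.6, -0.8]
gripper_width: 0.0237
grasp_force: 15.0
```

>>> step_arm(motion=[-0.003,0.037,0,0,0,2,1,-0.007,0.075,0,0,0,4,1,-0.01,0.112,0,0,0,6,1,-0.01,0.112,-0.035,0,0,6,1,-0.01,0.112,-0.07,0,0,6,1,-0.01,0.112,-0.105,0,0,6,1,-0.01,0.112,-0.105,0,0,6,0.45,-0.01,0.112,-0.105,0,0,6,0.45,-0.01,0.112,-0.105,0,0,6,0.45,-0.01,0.112,-0.105,0,0,6,0.45])

```text
time: 13.48
tcp_pos: [0.4356, 0.1447, 0.0351]
orientation: [-0.0, 0.995, 0.099, 0.002]
force: [0.2, 0.3, 0.1]
gripper_width: 0.0463
grasp_force: 0.0
```

>>> step_arm(motion=[0,0,0.038,0,0,0,0.45,0,0,0.076,0,0,0,0.45,0,0,0.114,0,0,0,0.45,0,0,0.155,0,0,0,0.45,0.012,-0.02,0.155,0,0,0,0.45,0.024,-0.04,0.155,0,0,0,0.45,0.036,-0.06,0.155,0,0,0,0.45,0.044,-0.075,0.155,0,0,0,0.45,0.044,-0.075,0.155,0,0,0,0.45,0.044,-0.075,0.155,0,0,0,0.45])

```text
time: 14.32
tcp_pos: [0.4784, 0.0686, 0.1895]
orientation: [-0.0, 0.995, 0.099, 0.002]
force: [0.4, 0.5, 0.5]
gripper_width: 0.048
grasp_force: 0.0
```

```bash
python3 - <<'E'
from h import *
o=status.get_obs(); w=grab("wrist"); t=grab("top"); print(o['tcp_pos'],o['orientation'])
h=cv2.resize(t[160:310,170:470],(800,400),interpolation=3)
cv2.imwrite('pics/c.png',np.hstack([cv2.resize(w,(400,300)),cv2.resize(t[180:315,210:390],(400,300))])[:,:,::-1])
E
```

```text
[0.47839856 0.06857613 0.18951816] [-1.22903401e-04  9.95132140e-01  9.85378507e-02  1.51694830e-03]
```

View pics/c.png

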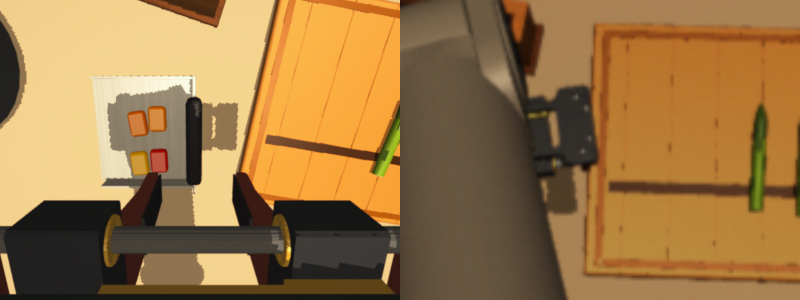

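All four pieces lie in the scoop (wrist half, (138,123),(157,119),(139,162),(159,160)); grip runs (194,97)–(194,184).

```bash
python3 - <<'E'
from h import *
i,f,C=wrist_cam(status.get_obs())
print(ray(np.array([(194,97),(194,184),(194,140.5)])/.625,i,f,C,.08))
E
```

```text
[[0.52905414 0.08440988 0.08      ]
 [0.43358083 0.06521337 0.08      ]
 [0.48348762 0.07524797 0.08      ]]
```

>>> step_arm(motion=[0.002,0.0035,-0.035,0,0,0,0.45,0.002,0.0035,-0.07,0,0,0,0.45,0.002,0.0035,-0.105,0,0,0,0.45,0.002,0.0035,-0.13,0,0,0,0.45,0.002,0.0035,-0.14,0,0,0,0.45,0.002,0.0035,-0.14,0,0,0,1,0.002,0.0035,-0.14,0,0,0,1,0.002,0.0035,-0.14,0,0,0,1,0.002,0.0035,-0.14,0,0,0,1,0.002,0.0035,-0.14,0,0,0,1], newtons=40)

```text
time: 15.25
tcp_pos: [0.4808, 0.0729, 0.0491]
orientation: [-0.0, 0.995, 0.1, 0.001]
force: [0.2, 0.5, -0.0]
gripper_width: 0.0187
grasp_force: 0.0
```

>>> step_arm(motion=[0,0,0,0,0,0,1,0,0,0,0,0,0,1,0,0,0.01,0,0,0,1,0,0,0.02,0,0,0,1,0,0,0.03,0,0,0,1,0,0,0.04,0,0,0,1,0,0,0.055,0,0,0,1,0,0,0.07,0,0,0,1,0,0,0.085,0,0,0,1,0,0,0.1,0,0,0,1])

```text
time: 16.08
tcp_pos: [0.4796, 0.0726, 0.1493]
orientation: [-0.0, 0.995, 0.1, 0.0]
force: [0.0, 0.3, -3.0]
gripper_width: 0.0179
grasp_force: 40.0
```

```bash
python3 - <<'E'
from h import *
o=status.get_obs(); w=grab("wrist","d.png"); print(o['tcp_pos'],o['orientation'],o['force'],o['gripper_width'])
ex=np.array([-.199,.98]);c0=np.array([-.1345,.044])
for t in list(range(3,31,3))+[33,36,39,42,45,48,51,54]:
    r=np.radians(t);p=np.array([-.1345*np.cos(r)+.044*np.sin(r),.1345*np.sin(r)+.044*np.cos(r)])-c0
    print(t,np.round([*(ex*p[0]),p[1],-.98*t,-.199*t],4).tolist())
E
```

```text
[0.47959894 0.07258819 0.14925173] [-6.50039452e-06  9.95011087e-01  9.97641184e-02  2.37618275e-04] [ 0.00913994  0.33060839 -2.95370314] 0.017924958283429878
3 [-0.0005, 0.0024, 0.007, -2.94, -0.597]
6 [-0.0011, 0.0052, 0.0138, -5.88, -1.194]
9 [-0.0017, 0.0084, 0.0205, -8.82, -1.791]
12 [-0.0024, 0.0118, 0.027, -11.76, -2.388]
15 [-0.0032, 0.0157, 0.0333, -14.7, -2.985]
18 [-0.004, 0.0198, 0.0394, -17.64, -3.582]
21 [-0.0049, 0.0242, 0.0453, -20.58, -4.179]
24 [-0.0059, 0.0289, 0.0509, -23.52, -4.776]
27 [-0.0069, 0.0339, 0.0563, -26.46, -5.373]
30 [-0.008, 0.0392, 0.0614, -29.4, -5.97]
33 [-0.0091, 0.0447, 0.0662, -32.34, -6.567]
36 [-0.0103, 0.0505, 0.0707, -35.28, -7.164]
39 [-0.0115, 0.0565, 0.0748, -38.22, -7.761]
42 [-0.0127, 0.0627, 0.0787, -41.16, -8.358]
45 [-0.014, 0.0691, 0.0822, -44.1, -8.955]
48 [-0.0154, 0.0757, 0.0854, -47.04, -9.552]
51 [-0.0167, 0.0824, 0.0882, -49.98, -10.149]
54 [-0.0181, 0.0892, 0.0907, -52.92, -10.746]
```

View pics/d.png

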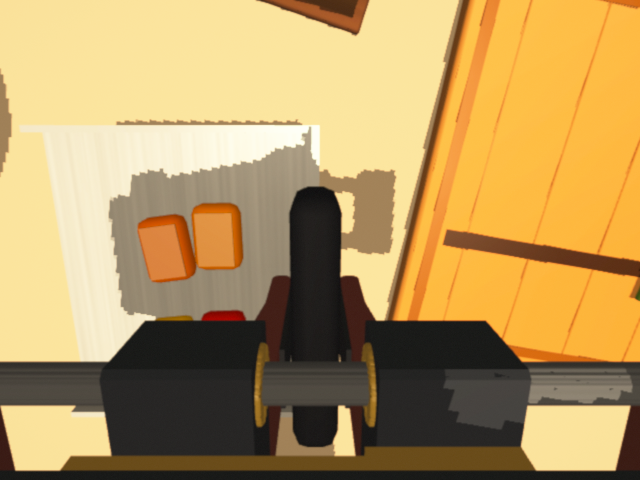

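Scoop is held level, grip centred at (315,315), pieces at (165,248), (217,236), (172,320), (223,318).

>>> step_arm(motion=[0.003,0.01,0,0,0,0,1,0.008,0.03,0,0,0,0,1,0.013,0.05,0,0,0,0,1,0.019,0.071,0,0,0,0,1,0.024,0.092,0,0,0,0,1,0.03,0.113,0,0,0,0,1,0.035,0.132,0,0,0,0,1,0.039,0.148,0,0,0,0,1,0.042,0.158,0,0,0,0,1,0.042,0.158,0,0,0,0,1])

```text
time: 16.97
tcp_pos: [0.5215, 0.2336, 0.1472]
orientation: [-0.001, 0.995, 0.101, -0.0]
force: [0.5, -0.4, -2.5]
gripper_width: 0.0176
grasp_force: 40.0
```

>>> step_arm(motion=[-0.0005,0.002,0.007,-2.9,-0.6,0,1,-0.001,0.005,0.014,-5.9,-1.2,0,1,-0.002,0.008,0.02,-8.8,-1.8,0,1,-0.002,0.012,0.027,-11.8,-2.4,0,1,-0.003,0.016,0.033,-14.7,-3,0,1,-0.004,0.02,0.039,-17.6,-3.6,0,1,-0.005,0.024,0.045,-20.6,-4.2,0,1,-0.006,0.029,0.051,-23.5,-4.8,0,1,-0.007,0.034,0.056,-26.5,-5.4,0,1,-0.008,0.039,0.061,-29.4,-6,0,1])

```text
time: 17.8
tcp_pos: [0.5138, 0.2687, 0.209]
orientation: [0.259, 0.961, 0.096, 0.026]
force: [0.4, -0.1, -2.2]
gripper_width: 0.0177
grasp_force: 40.0
```

>>> step_arm(motion=[-0.001,0.006,0.005,-2.9,-0.6,0,1,-0.002,0.011,0.009,-5.9,-1.2,0,1,-0.0035,0.017,0.013,-8.8,-1.8,0,1,-0.005,0.023,0.017,-11.8,-2.4,0,1,-0.006,0.03,0.021,-14.7,-3,0,1,-0.007,0.036,0.024,-17.6,-3.6,0,1,-0.009,0.043,0.027,-20.6,-4.2,0,1,-0.01,0.05,0.029,-23.5,-4.8,0,1,-0.01,0.05,0.029,-23.5,-4.8,0,1,-0.01,0.05,0.029,-23.5,-4.8,0,1])

```text
time: 18.63
tcp_pos: [0.5035, 0.3195, 0.2366]
orientation: [0.451, 0.887, 0.089, 0.045]
force: [-0.0, -1.4, -0.9]
gripper_width: 0.0175
grasp_force: 40.0
```

```bash
python3 - <<'E'
from h import *
s=grab("scene"); w=grab("wrist")
cv2.imwrite('pics/e.png',np.hstack([cv2.resize(s[200:480,240:600],(400,311)),cv2.resize(w,(400,311))])[:,:,::-1])
E
```

```text
(no output)
```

View pics/e.png

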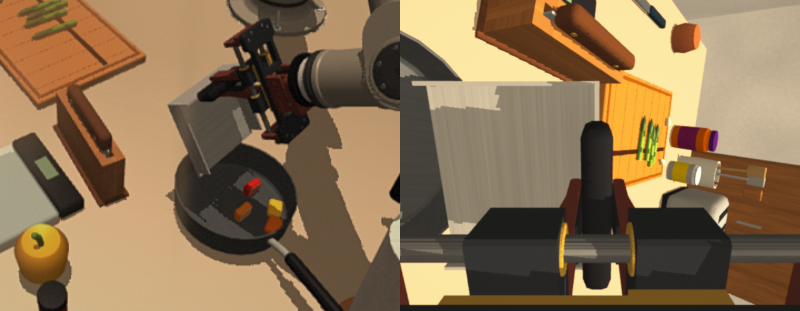

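All four pieces lie in the pan (left half: (252,186), (243,211), (274,206), (275,226)) and the scoop is empty. Returning it.

>>> step_arm(motion=[0.002,-0.012,-0.005,5.3,1.1,0,1,0.005,-0.024,-0.011,10.6,2.2,0,1,0.007,-0.035,-0.017,15.9,3.2,0,1,0.009,-0.046,-0.025,21.2,4.3,0,1,0.011,-0.055,-0.034,26.5,5.4,0,1,0.013,-0.064,-0.044,31.8,6.5,0,1,0.0145,-0.072,-0.055,37,7.6,0,1,0.016,-0.079,-0.066,42.3,8.6,0,1,0.017,-0.085,-0.078,47.6,9.7,0,1,0.018,-0.089,-0.09,52.9,10.8,0,1])

```text
time: 19.57
tcp_pos: [0.5229, 0.2281, 0.1491]
orientation: [-0.002, 0.995, 0.098, 0.002]
force: [-0.4, -0.5, -2.3]
gripper_width: 0.0174
grasp_force: 40.0
```

>>> step_arm(motion=[-0.003,-0.01,0,0,0,0,1,-0.008,-0.03,0,0,0,0,1,-0.013,-0.05,0,0,0,0,1,-0.019,-0.071,0,0,0,0,1,-0.024,-0.092,0,0,0,0,1,-0.03,-0.113,0,0,0,0,1,-0.035,-0.132,0,0,0,0,1,-0.039,-0.148,0,0,0,0,1,-0.042,-0.158,-0.02,0,0,0,1,-0.042,-0.158,-0.04,0,0,0,1])

```text
time: 20.4
tcp_pos: [0.4799, 0.0693, 0.1091]
orientation: [0.002, 0.995, 0.098, 0.001]
force: [-0.3, 1.0, -2.1]
gripper_width: 0.0177
grasp_force: 40.0
```

>>> step_arm(motion=[0,0,-0.02,0,0,0,1,0,0,-0.04,0,0,0,1,0,0,-0.05,0,0,0,1,0,0,-0.055,0,0,0,1,0,0,-0.058,0,0,0,1,0,0,-0.06,0,0,0,1,0,0,-0.06,0,0,0,1,0,0,-0.06,0,0,0,0.6,0,0,-0.06,0,0,0,0.6,0,0,-0.06,0,0,0,0.45])

```text
time: 21.23
tcp_pos: [0.4804, 0.0727, 0.0484]
orientation: [0.0, 0.995, 0.1, 0.001]
force: [-0.4, -0.6, 0.1]
gripper_width: 0.0346
grasp_force: 0.0
```

>>> step_arm(motion=[0,0,0,0,0,0,0.45,0,0,0,0,0,0,0.45,0,0,0.03,0,0,0,0.45,0,0,0.06,0,0,0,0.45,0,0,0.09,0,0,0,0.45,0,0,0.12,0,0,0,0.4,0,0,0.15,0,0,0,0.4,0,0,0.18,0,0,0,0.4,0,0,0.2,0,0,0,0.4,0,0,0.2,0,0,0,0.4])

```text
time: 22.07
tcp_pos: [0.4822, 0.0733, 0.2522]
orientation: [-0.0, 0.995, 0.1, 0.004]
force: [0.6, -0.2, 0.2]
gripper_width: 0.0531
grasp_force: 0.0
```

```bash
python3 - <<'E'
from h import *
o=status.get_obs(); print(np.round(o['joint_positions'],3),o['tcp_pos'],o['gripper_width'])
E
```

```text
[-0.011  0.15  -0.297  1.945  0.052  1.046 -1.701] [0.48219507 0.07327439 0.25217366] 0.053089894532620426
```

>>> step_arm(motion=[0.018,0.005,0,0,0,7,0.4,0.035,0.01,0,0,0,14,0.4,0.053,0.014,0,0,0,21,0.4,0.071,0.019,0,0,0,28,0.4,0.088,0.024,0,0,0,35,0.4,0.106,0.028,0,0,0,42,0.4,0.124,0.033,0,0,0,49,0.4,0.142,0.038,0,0,0,56,0.4,0.159,0.043,0,0,0,63,0.4,0.177,0.048,0,0,0,70,0.4])

```text
time: 22.9
tcp_pos: [0.657, 0.1207, 0.2462]
orientation: [-0.0, 0.756, 0.655, -0.001]
force: [0.6, 0.1, -0.7]
gripper_width: 0.0524
grasp_force: 0.0
```

>>> step_arm(motion=[0,0,0,0,0,2,0.4,0,0,0,0,0,2,0.4,0,0,0,0,0,2,0.4,0,0,0,0,0,2,0.4,0,0,0,0,0,2,0.4,0,0,0,0,0,2,0.4,0,0,0,0,0,2,0.4,0,0,0,0,0,2,0.4,0,0,0,0,0,2,0.4,0,0,0,0,0,2,0.4])

```text
time: 23.73
tcp_pos: [0.6567, 0.1206, 0.2478]
orientation: [0.0, 0.746, 0.665, 0.0]
force: [1.1, -0.2, -0.6]
gripper_width: 0.0527
grasp_force: 0.0
```

```bash
python3 - <<'E'
from h import *
o=status.get_obs(); grab("wrist","f.png"); t=grab("top","top1.png"); grab("scene","scene1.png"); print(o['tcp_pos'],o['orientation'])
import json; json.dump({k:np.array(o[k]).tolist() for k in o},open('of.json','w'))
E
```

```text
[0.65673678 0.12058363 0.24776134] [7.90873889e-05 7.46417118e-01 6.65478383e-01 3.84970378e-05]
```

View pics/f.png

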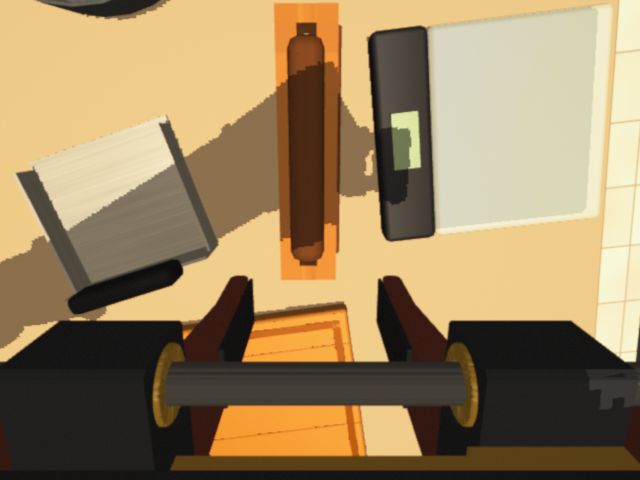

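Scraper grip spans (306,35)–(307,262), rack top (274–340,3) to (280–336,280); scoop stands flat and empty at left.

```bash
python3 - <<'E'
from h import *
import json
i,f,C=wrist_cam(json.load(open('of.json')))
np.set_printoptions(precision=4,suppress=True)
print('grip',ray(np.array([(306,35),(307,262),(306.5,148)]),i,f,C,.13))
r=ray(np.array([(274,3),(340,3),(336,280),(280,280)]),i,f,C,.1);print('rack',r,r.mean(0),np.linalg.norm(r[0]-r[3]))
E
```

```text
grip [[0.665  0.2477 0.13  ]
 [0.6479 0.0995 0.13  ]
 [0.6571 0.1792 0.13  ]]
rack [[0.6459 0.2758 0.1   ]
 [0.6904 0.2707 0.1   ]
 [0.6676 0.0716 0.1   ]
 [0.6227 0.0768 0.1   ]] [0.6567 0.1737 0.1   ] 0.20033953454238357
```

>>> step_arm(motion=[0,0.02,-0.02,0,0,0,0.4,0,0.04,-0.04,0,0,0,0.4,0,0.051,-0.07,0,0,0,0.4,0,0.051,-0.1,0,0,0,0.4,0,0.051,-0.125,0,0,0,0.4,0,0.051,-0.142,0,0,0,0.4,0,0.051,-0.142,0,0,0,0.4,0,0.051,-0.142,0,0,0,1,0,0.051,-0.142,0,0,0,1,0,0.051,-0.142,0,0,0,1])

```text
time: 24.72
tcp_pos: [0.658, 0.1721, 0.1077]
orientation: [0.001, 0.746, 0.665, 0.001]
force: [0.3, -0.0, 0.8]
gripper_width: 0.036
grasp_force: 0.0
```

>>> step_arm(motion=[0,0,0,0,0,0,1,0,0,0,0,0,0,1,0,0,0,0,0,0,1,0,0,0,0,0,0,1,0,0,0,0,0,0,1,0,0,0,0,0,0,1,0,0,0,0,0,0,1,0,0,0,0,0,0,1,0,0,0,0,0,0,1,0,0,0,0,0,0,1])

```text
time: 25.55
tcp_pos: [0.6575, 0.1718, 0.1071]
orientation: [0.0, 0.746, 0.665, 0.001]
force: [-0.8, -0.7, 6.4]
gripper_width: 0.0237
grasp_force: 40.0
```

>>> step_arm(motion=[0,0,0.005,0,0,0,1,0,0,0.015,0,0,0,1,0,0,0.028,0,0,0,1,0,0,0.041,0,0,0,1,0,0,0.054,0,0,0,1,0,0,0.067,0,0,0,1,0,0,0.08,0,0,0,1,0,0,0.095,0,0,0,1,0,0,0.11,0,0,0,1,0,0,0.12,0,0,0,1])

```text
time: 26.38
tcp_pos: [0.6573, 0.172, 0.2283]
orientation: [0.0, 0.746, 0.666, 0.001]
force: [-0.1, -0.6, -1.4]
gripper_width: 0.0237
grasp_force: 40.0
```

```bash
python3 - <<'E'
from h import *
s=grab("scene"); t=grab("top")
cv2.imwrite('pics/g.png',np.hstack([cv2.resize(t[180:315,290:470],(460,345)),cv2.resize(s[160:340,200:380],(340,345))])[:,:,::-1])
E
```

```text
(no output)
```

View pics/g.png

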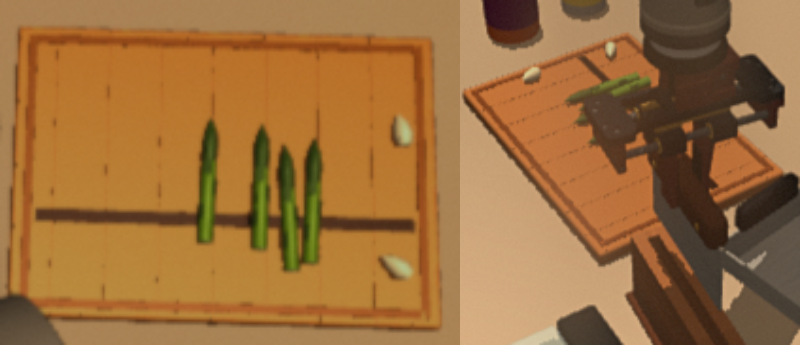

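Spears are undisturbed (ends at (205,242), (260,249), (291,270), (311,263)); garlic clear at (397,267). Carrying the scraper behind the cut ends.

>>> step_arm(motion=[-0.019,-0.033,0,0,0,1,1,-0.039,-0.067,0,0,0,2,1,-0.058,-0.1,0,0,0,3,1,-0.077,-0.133,0,0,0,4,1,-0.097,-0.166,0,0,0,5,1,-0.116,-0.2,0,0,0,6,1,-0.135,-0.233,0,0,0,7,1,-0.154,-0.266,0,0,0,8,1,-0.174,-0.3,0,0,0,8.5,1,-0.193,-0.333,0,0,0,8.5,1])

```text
time: 27.32
tcp_pos: [0.4619, -0.1628, 0.2252]
orientation: [-0.0, 0.695, 0.719, -0.0]
force: [1.0, -0.9, -2.7]
gripper_width: 0.0237
grasp_force: 40.0
```

>>> step_arm(motion=[-0.02,-0.033,0,0,0,0,1,-0.039,-0.0665,0,0,0,0,1,-0.039,-0.0665,-0.025,0,0,0,1,-0.039,-0.0665,-0.05,0,0,0,1,-0.039,-0.0665,-0.075,0,0,0,1,-0.039,-0.0665,-0.095,0,0,0,1,-0.039,-0.0665,-0.11,0,0,0,1,-0.039,-0.0665,-0.117,0,0,0,1,-0.039,-0.0665,-0.1205,0,0,0,1,-0.039,-0.0665,-0.1205,0,0,0,1])

```text
time: 28.15
tcp_pos: [0.4245, -0.2277, 0.1048]
orientation: [-0.001, 0.695, 0.719, -0.0]
force: [0.0, -0.5, -1.5]
gripper_width: 0.0236
grasp_force: 40.0
```

>>> step_arm(motion=[0.004,0,0,0,0,0,1,0.008,0,0,0,0,0,1,0.012,0,0,0,0,0,1,0.016,0.001,0,0,0,0,1,0.02,0.001,0,0,0,0,1,0.024,0.001,0,0,0,0,1,0.028,0.001,0,0,0,0,1,0.032,0.001,0,0,0,0,1,0.036,0.001,0,0,0,0,1,0.04,0.001,0,0,0,0,1])

```text
time: 28.98
tcp_pos: [0.4651, -0.2268, 0.1051]
orientation: [-0.0, 0.695, 0.719, -0.0]
force: [-0.3, -0.0, -1.0]
gripper_width: 0.024
grasp_force: 40.0
```

>>> step_arm(motion=[0.004,0,0,0,0,0,1,0.008,0,0,0,0,0,1,0.012,0,0,0,0,0,1,0.016,0.001,0,0,0,0,1,0.02,0.001,0,0,0,0,1,0.023,0.001,0,0,0,0,1,0.026,0.001,0,0,0,0,1,0.028,0.001,0,0,0,0,1,0.029,0.001,0,0,0,0,1,0.03,0.001,0,0,0,0,1])

```text
time: 29.82
tcp_pos: [0.4948, -0.2259, 0.1051]
orientation: [-0.0, 0.695, 0.719, -0.0]
force: [-0.7, -0.5, -2.0]
gripper_width: 0.0241
grasp_force: 40.0
```

```bash
python3 - <<'E'
from h import *
o=status.get_obs(); w=grab("wrist"); t=grab("top"); s=grab("scene"); print(o['tcp_pos'],o['force'])
cv2.imwrite('pics/i.png',np.hstack([cv2.resize(t[195:315,340:460],(400,400),interpolation=3),cv2.resize(s[170:270,220:320],(400,400),interpolation=3)])[:,:,::-1])
E
```

```text
[ 0.4947502  -0.22588348  0.10512418] [-0.69910213 -0.45118676 -2.0075743 ]
```

View pics/i.png

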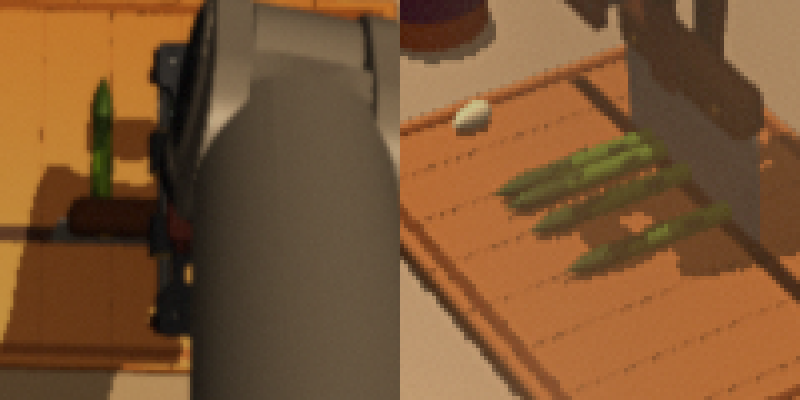

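The ends are gathered against the blade right at the strip (scene half, ends near (640,140)–(725,212)). Finishing the last 2.5 mm, then backing off and checking.

>>> step_arm(motion=[0.001,0,0,0,0,0,1,0.002,0,0,0,0,0,1,0.0025,0,0,0,0,0,1,0.0025,0,0,0,0,0,1,0.0,0,0,0,0,0,1,-0.005,0,0,0,0,0,1,-0.012,0,0,0,0,0,1,-0.02,0,0,0,0,0,1,-0.02,0,0.02,0,0,0,1,-0.02,0,0.045,0,0,0,1])

```text
time: 30.8
tcp_pos: [0.4716, -0.2254, 0.1488]
orientation: [-0.002, 0.695, 0.719, -0.001]
force: [1.3, -0.4, -1.9]
gripper_width: 0.0243
grasp_force: 40.0
```

>>> step_arm(motion=[0,0.005,0.03,0,0,0,1,0,0.02,0.05,0,0,0,1,0.005,0.05,0.065,0,0,0,1,0.02,0.085,0.075,0,0,-1,1,0.04,0.12,0.075,0,0,-2,1,0.06,0.153,0.075,0,0,-3,1,0.08,0.187,0.075,0,0,-4,1,0.1,0.22,0.075,0,0,-5,1,0.12,0.253,0.075,0,0,-6,1,0.14,0.285,0.075,0,0,-7,1])

```text
time: 31.63
tcp_pos: [0.6146, 0.0604, 0.225]
orientation: [0.0, 0.738, 0.675, -0.0]
force: [0.3, -0.4, -1.6]
gripper_width: 0.0237
grasp_force: 40.0
```

```bash
python3 - <<'E'
from h import *
o=status.get_obs(); t=grab("top","top2.png"); s=grab("scene","s2.png"); print(o['tcp_pos'])
cv2.imwrite('pics/j.png',cv2.resize(t[220:295,350:450],(800,600),interpolation=3)[:,:,::-1])
E
```

```text
[0.61460311 0.06038047 0.22501987]
```

View pics/j.png

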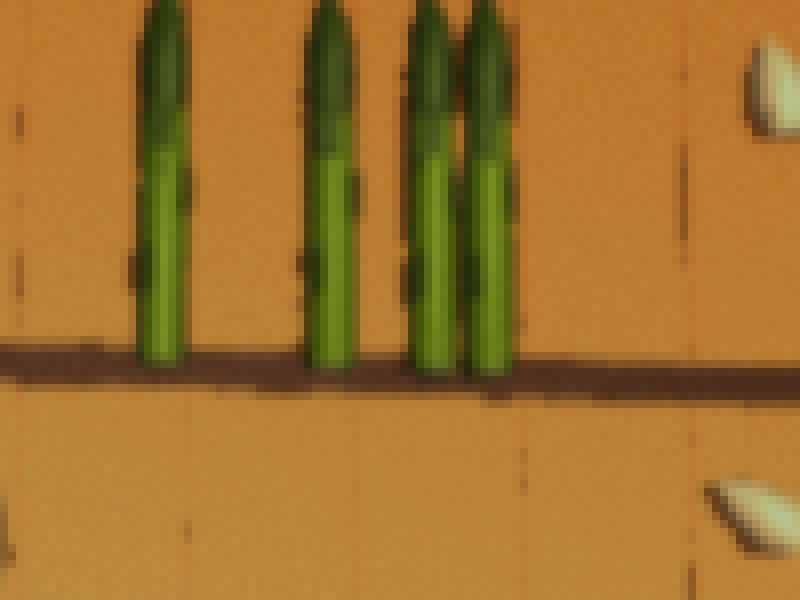

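The four cut ends sit at (162,368), (333,374), (434,378), (490,378), on the strip's midline. Returning the scraper to the rack.

>>> step_arm(motion=[0.008,0.022,0,0,0,-1,1,0.017,0.045,0,0,0,-1.5,1,0.025,0.068,0,0,0,-1.5,1,0.034,0.09,0,0,0,-1.5,1,0.042,0.1125,0,0,0,-1.5,1,0.042,0.1125,0,0,0,-1.5,1,0.042,0.1125,0,0,0,-1.5,1,0.042,0.1125,0,0,0,-1.5,1,0.042,0.1125,-0.01,0,0,-1.5,1,0.042,0.1125,-0.02,0,0,-1.5,1])

```text
time: 32.57
tcp_pos: [0.657, 0.1698, 0.205]
orientation: [0.001, 0.747, 0.665, 0.0]
force: [0.0, -0.0, -0.6]
gripper_width: 0.0236
grasp_force: 40.0
```

>>> step_arm(motion=[0,0,-0.01,0,0,0,1,0,0,-0.02,0,0,0,1,0,0,-0.03,0,0,0,1,0,0,-0.04,0,0,0,1,0,0,-0.05,0,0,0,1,0,0,-0.06,0,0,0,1,0,0,-0.07,0,0,0,1,0,0,-0.075,0,0,0,1,0,0,-0.08,0,0,0,1,0,0,-0.08,0,0,0,1])

```text
time: 33.4
tcp_pos: [0.6563, 0.1715, 0.124]
orientation: [-0.0, 0.746, 0.666, -0.001]
force: [-0.5, 0.1, -1.8]
gripper_width: 0.024
grasp_force: 40.0
```

No snag; lower the rest, release, and rise.

>>> step_arm(motion=[0,0,-0.006,0,0,0,1,0,0,-0.012,0,0,0,1,0,0,-0.016,0,0,0,1,0,0,-0.0185,0,0,0,1,0,0,-0.0185,0,0,0,1,0,0,-0.0185,0,0,0,0.65,0,0,-0.0185,0,0,0,0.4,0,0,-0.0185,0,0,0,0.4,0,0,-0.0185,0,0,0,0.4,0,0,-0.0185,0,0,0,0.4])

```text
time: 34.23
tcp_pos: [0.6568, 0.1716, 0.1067]
orientation: [0.0, 0.746, 0.666, 0.0]
force: [0.2, 0.7, -0.3]
gripper_width: 0.0515
grasp_force: 0.0
```

>>> step_arm(motion=[0,0,0,0,0,0,0.4,0,0,0,0,0,0,0.4,0,0,0.02,0,0,0,0.4,0,0,0.045,0,0,0,0.4,0,0,0.07,0,0,0,0.4,0,0,0.1,0,0,0,0.4,0,-0.02,0.13,0,0,0,0.4,0,-0.04,0.14,0,0,0,0.4,0,-0.05,0.142,0,0,0,0.4,0,-0.05,0.142,0,0,0,0.4])

```text
time: 35.07
tcp_pos: [0.6575, 0.1181, 0.2491]
orientation: [0.001, 0.748, 0.664, -0.0]
force: [-0.4, -0.9, -0.6]
gripper_width: 0.0525
grasp_force: 0.0
```

```bash
python3 - <<'E'
from h import *
w=grab("wrist"); t=grab("top"); s=grab("scene")
cv2.imwrite('pics/k.png',np.vstack([np.hstack([cv2.resize(w,(400,300)),cv2.resize(s[130:480,130:597],(400,300))]),np.hstack([cv2.resize(t[180:315,290:470],(400,300)),cv2.resize(t[180:315,60:240],(400,300))])])[:,:,::-1])
E
```

```text
(no output)
```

View pics/k.png

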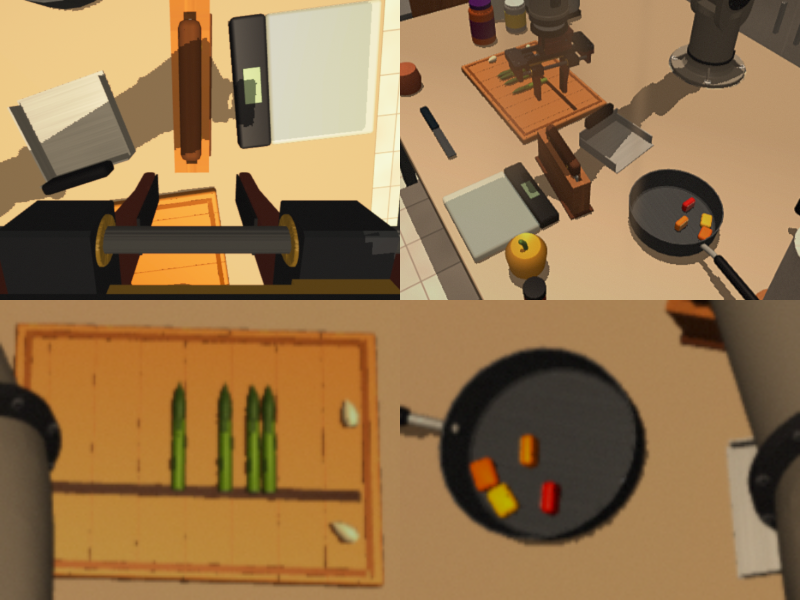

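Scraper is seated at (189,88), scoop flat at (75,130), all peppers in the pan, spears on the strip, and garlic, tin and jar untouched. Handing in.

```bash
python3 -c "
from cell import arm
print(arm.job_done())"
```

```text
the job is handed in; nothing more can be done
None
```

I handed the job in at about 35 s of the 210 s allowed, but the hand-in gave no verdict: the last pictures showed all four pepper pieces in the pan, the empty scoop flat on the counter, all four spears' cut ends on the strip, the scraper back in its rack, and no visible change to the garlic, tin or jar.

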